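# Pump up the sunken air mount

## Robot

A 6-joint arm with a two-finger parallel gripper is mounted at the origin on the work surface. World frame = base frame: x ahead of the robot, y to its left, z up, the work surface at z = 0. Lengths are in mm, angles in rad, forces in N, time in s.
With the tool pointing down it reaches from about 350 to 875 mm from the base axis. Payload 4.2 kg.
Tool frame: the origin (TCP) lies midway between the tips of the shut fingers; the grasp point (between the pads) lies 19 mm behind it; z points along the fingers, y is the line along which they close (so a half turn about z gives the same grasp; the last joint's range is limited). The gripper opens to 85 mm and grips with 20 to 120 N. Pads are 22 mm wide; open, the fingers measure 114 mm over their backs; the gripper's body (76 mm by 85 mm) begins 54 mm behind the grasp point. The pads swing forward as they close: fully open they stand 13 mm farther back than shut.
Start: joints at [1.563, 0.385, 0.008, 0, -1.194, -0.259], TCP at [164.747, 602.875, 231.312] pointing down, gripper open.
Joint ranges: [-3.14, 3.14], [-1.21, 2.06], [-1.07, 1.41], [-3.16, 2.05], [-2.99, -0.16], [-3.1, 3.1]. Speed limits (rad/s): [2.79, 2.79, 3.14, 3.14, 3.14, 3.14].

## Interface

Orientations are given as a unit quaternion [x, y, z, w].
In Python, from bench import arm gives the robot as it stands.
- The arm moves only by the tool send_rows, never from a script. Its argument "targets" is a list of rows, each an object of numbers: "gripper": the gripper command: -1 is fully open, 1 is shut, values between are in proportion; "x", "y", "z": the shift along the tool's x, y, z in cm; "ax", "ay", "az": the turn, a rotation vector about the tool's x, y, z in degrees. A call has 1 to 5 rows; each row shifts and turns the commanded pose from where the row before left it, along the tool's axes as they then stand; what a row does not reach is not made up. A row lasts 1/12 s, in which the tool goes at most 41.7 mm and 7.16 degrees, less where a joint would pass 70% of its speed; a pose out of reach is approached as far as the arm can. A call is refused whole if a number of a shift passes 4.17 or a number of a turn 7.16, either way. A call with a gripper value outside its range is refused whole. The fingers move at their own pace and stop on an object; the grip force is fixed at half the most. Time passes only in rows, so rows that do not move let the fingers close. It gives the time, the measured TCP pose, the force, the opening and the grip force at its end, in the units of the state.
- arm.read_state(): the state, without advancing time (a new reading comes with each control period).
- arm.get_image(name): name is "scene" or "top"; returns (picture, depth): 420x560x3 uint8, red, green, blue; 420x560 float32, mm along the optical axis (not along the pixel's ray), 0 where there is no reading.
- arm.camera_model(name): a dict with "fx", "fy", "cx", "cy" (pixels), "cam_to_world" (4x4, takes a point from camera to world coordinates). Camera axes: x right, y down, z forward; pixel columns grow to the right and rows downward; lengths in mm; the calibration is good to about 2 mm. A picture is of the moment at which its call begins. camera_model takes no time and is no camera call.
- arm.job_done(): hands the job in; it is judged then, once.
Trained networks look in the newest picture that a camera, given by its name, has taken for a name from the list of things; names that differ only in an ending like _2 or _b are one class to them, and where a whole thing is asked for, a point or a joint stands for the part that bears it (a point fixed in the world has none). Each returns a list of dicts, best first, with "score" (0 to 1); they miss things now and then, are a little off and sometimes report something else, mostly with a low value. They report only what shows in the picture. A call takes as long as a camera call.
- arm.boxes_of(camera, thing): "rect" ([left, top, width, height] in pixels, round what is visible of it).
The state is a dict: "clock": time; "joints": joint angles; "joint_vel": joint speeds; "joint_efforts": joint torques, N m; "position": TCP position; "ee_rot": TCP orientation; "contact_force": force on the tool from outside, world axes, zero at the start; "wrist_torque": the same for the moment, N m; "gripper_width": finger opening in mm; "grasp_force": force on a finger pad.
Only numpy, scipy, OpenCV 4.12 (cv2) and the standard library are available. Lean on these libraries where they do the work, as an engineer would, in place of code of your own. Each camera call takes 0.05 s, during which the arm holds its last target. There are 200 camera calls.

## Task

Two hand pumps on the bench feed the air mounts of the optical platform; the indicator pin of one has sunk, that of the other stands fully out. Find the pump whose pin is down and press its plunger knob with the fingertips, right down and then letting it spring right up, again and again, until its pin stands fully out like the other one's. Do not grip the knob, do not press the other pump's knob or touch the pins, leave the loose parts standing where they are, and finish with the plunger up and the arm clear.

Things in the scene. Friction and masses are not known exactly. Their poses are not given: they have to be found in the camera images.
- pump_a: hand pump bolted to the bench, the one whose pin has sunk: barrel 45 mm wide, 102 mm tall, with a black palm knob on a rod on top; beside it, towards -y of its frame, an aluminium block 44 mm wide, 62 mm tall (y -95 to -17) with the indicator 72 mm from the knob's axis. Base plate 85 x 150 x 12 mm. Origin: on the bench under the knob's middle, z up. Which pump stands left varies.
- pump_b: the other pump, same make, sizes and frame as pump_a, fully charged: its pin is already out. To be left alone.
- knob_a (a point): centre of the flat top of pump_a's black palm knob. The knob is 48 mm across and 22 mm thick; its top is 165 mm above the bench when up, 140 mm when fully down. It moves with the knob.
- knob_b (a point): the same point on pump_b's knob
- plunger_a_down (a joint): how far pump_a's plunger is down, m: 0 = up, 0.025 = bottomed. Its spring returns it within 0.5 s, pushing 4 N at the top, 10 N at the bottom; pumping slowly takes up to 12 N. A full stroke (down to 0.020 or more, then right up again) raises the pin about 3.2 mm; strokes of less than about 0.015 pump little or nothing.
- plunger_b_down (a joint): the same for pump_b's plunger (its spring is the same)
- pin_a_out (a joint): how far pump_a's indicator pin stands out of its bezel, m: starts between 0 (in) and 0.006, rises during each downstroke and stays there in between (within 0.5 mm); about 0.020 when fully out, and more pumping then does nothing further. Takes 4 to 7 full strokes.
- pin_b_out (a joint): the same for pump_b's pin, which stands fully out (0.020) from the start
- pin_a: pump_a's indicator: bright steel pin, 12 mm across, upright, flat-topped, in a 34 mm hexagonal bezel on the block. Origin: centre of its top, 69 mm above the bench when in, 89 mm when fully out. Not to be touched.
- pin_b: pump_b's indicator pin, the same, top 89 mm above the bench
- eyepiece: black microscope eyepiece, 40 mm wide, 58 mm tall, standing on its narrow end; bystander. Origin: middle of its underside
- post_holder: black optical post holder with a steel post end and a brass thumbscrew, 38 mm wide foot, 86 mm tall, standing; bystander. Origin: middle of its underside
- mirror_mount: small black square mirror mount on a steel pedestal, 42 mm wide, 70 mm tall, standing; bystander. Origin: middle of its underside
- jar: small amber glass jar with white cap, 44 mm wide, 65 mm tall, standing; bystander. Origin: middle of its underside
- driver: screwdriver with black handle, 170 mm long, lying; bystander. Origin: near its middle, on its underside
- specimen_box: flat lidded plastic specimen box, 82 x 62 x 32 mm; bystander. Origin: middle of its underside
- lens_tube: short black lens tube, 33 mm wide, 50 mm tall, standing; bystander. Origin: middle of its underside

How it is judged:
By the outcome, as a careful person would: the job done as asked, in the order asked, and still so for the second after the job is handed in, with the robot touching nothing.
It also fails if it takes over 51 s, if anything falls off the work surface, if the arm or the gripper's body presses on something with over 40 N, if the wrist force passes 120 N, or if a joint passes its speed limit or range.

## Working session

There is one attempt and no reset: what is moved stays moved. The work goes in short steps, Python scripts to look and compute and a tool call to move; the robot and the scene stay as the last step left them, time stands still between calls to the robot, and variables do not carry over. Pictures are saved under pics/ and viewed, at most 10 in all, crops included, and the job is handed in when it is done.

Besides the shell and the picture viewer there is one more tool, called by a JSON object that holds its "api" and its "payload", one argument or row to a line. send_rows: Moves the arm, as the interface text tells. Its arguments: {"type":"object","properties":{"targets":{"type":"array"}},"required":["targets"]}

```bash
mkdir -p pics; cat > h.py <<'E'
from bench import arm
import numpy as np, cv2
def snap(n,tag):
    im,d=arm.get_image(n); cv2.imwrite(f'pics/{tag}.png',im[:,:,::-1]); np.save(f'pics/{tag}.npy',d); return im,d
def world(n,d):
    m=arm.camera_model(n); v,u=np.mgrid[:d.shape[0],:d.shape[1]]
    P=np.stack([(u-m['cx'])/m['fx']*d,(v-m['cy'])/m['fy']*d,d],-1); T=np.array(m['cam_to_world'])
    W=P@T[:3,:3].T+T[:3,3]; W[d==0]=np.nan; return W
E
python3 - <<'E'
from h import *
for n in ('scene','top'):
    im,d=snap(n,n+'0')
    W=world(n,d)
    for t in ('knob_a','pin_a','pump_a'):
        for b in arm.boxes_of(n,t)[:4]:
            l,tp,w,h=b['rect']; c=W[int(tp+h/2),int(l+w/2)]
            print(n,t,round(b['score'],2),np.round(b['rect']),np.round(c))
print({k:np.round(v,3) for k,v in arm.read_state().items()})
a,b=[cv2.imread(f'pics/{n}0.png') for n in ('scene','top')]
E
```

```text
scene knob_a 0.93 [242. 229.  23.  26.] [ 595. -144.  163.]
scene knob_a 0.63 [338. 152.  20.  22.] [564. 181. 156.]
scene pump_a 0.97 [215. 226.  69.  98.] [ 597. -162.   64.]
scene pump_a 0.78 [295. 146.  68.  75.] [520. 172.  61.]
top knob_a 0.95 [185. 211.  18.  21.] [551. 192. 166.]
top knob_a 0.63 [328. 188.  26.  21.] [ 585. -134.  165.]
top pump_a 0.97 [183. 209.  72.  52.] [539. 152.  67.]
top pump_a 0.62 [311. 187.  71.  47.] [ 581. -158.   63.]
{'clock': np.float64(0.4), 'joints': array([ 1.563,  0.385,  0.008, -0.   , -1.194, -0.259]), 'joint_vel': array([-0.001, -0.002,  0.001, -0.001,  0.   ,  0.   ]), 'joint_efforts': array([-0.0000e+00, -3.9159e+01,  1.8833e+01,  4.1850e+00, -1.0000e-03,
       -0.0000e+00]), 'position': array([164.714, 602.821, 231.133]), 'ee_rot': array([ 0.991, -0.133, -0.   ,  0.   ]), 'contact_force': array([ 0.711,  0.589, -0.886]), 'wrist_torque': array([-0.073, -0.01 , -0.034]), 'grasp_force': np.float64(0.0), 'gripper_width': np.float64(85.08)}
```

View pics/scene0.png

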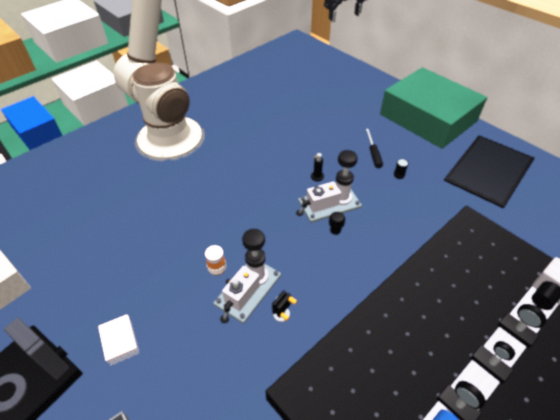

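View pics/top0.png

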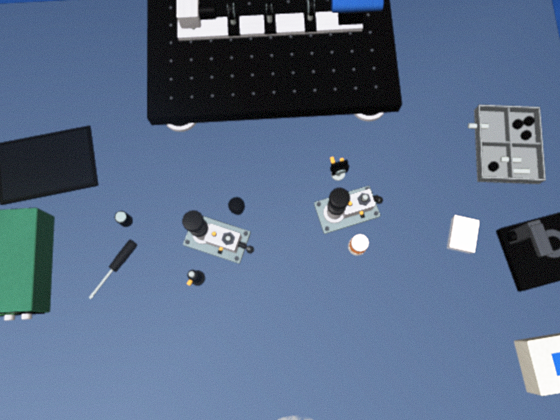

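The scene picture shows the pumps at about (335,190) and (250,275), and the top view shows them at (215,238) and (348,208). I'll enlarge both blocks to compare the pins and get the heights from depth.

```bash
python3 - <<'E'
from h import *
S=cv2.imread('pics/scene0.png');T=cv2.imread('pics/top0.png')
z=lambda i,u,v:cv2.resize(i[v:v+75,u:u+100],(400,300),interpolation=cv2.INTER_CUBIC)
cv2.imwrite('pics/crop0.png',np.vstack([np.hstack([z(S,285,145),z(S,205,250)]),np.hstack([z(T,175,200),z(T,300,175)])]))
for n in('top','scene'):
    W=world(n,np.load(f'pics/{n}0.npy'))
    for nm,k in(('L',(550,185)),('R',(590,-140))):
        r=np.hypot(W[...,0]-k[0],W[...,1]-k[1])
        m=(r<50)&(W[...,2]>157)&(W[...,2]<175); p=W[m]
        print(n,nm,'knob',len(p),np.round(p.mean(0)),np.round((np.nanmin(p,0)+np.nanmax(p,0))/2))
        m=(r<130)&(r>45)&(W[...,2]>66)&(W[...,2]<100)
        v,u=np.where(m)
        for i in np.argsort(-W[m][:,2])[:14]: print((u[i],v[i]),np.round(W[v[i],u[i]]).astype(int).tolist(),end=' ')
        print()
E
```

```text
top L knob 358 [553. 195. 165.] [554. 196. 165.]
(np.int64(193), np.int64(275)) [441, 208, 94] (np.int64(189), np.int64(274)) [445, 218, 91] (np.int64(190), np.int64(273)) [447, 216, 90] (np.int64(193), np.int64(272)) [449, 209, 90] (np.int64(192), np.int64(271)) [451, 211, 90] (np.int64(191), np.int64(272)) [449, 214, 89] (np.int64(189), np.int64(275)) [442, 219, 89] (np.int64(190), np.int64(275)) [442, 216, 88] (np.int64(190), np.int64(274)) [445, 216, 88] (np.int64(191), np.int64(275)) [442, 214, 88] (np.int64(190), np.int64(271)) [452, 216, 88] (np.int64(191), np.int64(273)) [447, 214, 88] (np.int64(189), np.int64(273)) [447, 219, 87] (np.int64(189), np.int64(272)) [450, 219, 87] 
top R knob 352 [ 586. -133.  165.] [ 588. -133.  164.]
(np.int64(365), np.int64(194)) [610, -203, 95] (np.int64(366), np.int64(196)) [605, -205, 94] (np.int64(367), np.int64(197)) [602, -207, 94] (np.int64(364), np.int64(195)) [608, -200, 94] (np.int64(366), np.int64(197)) [603, -205, 93] (np.int64(364), np.int64(198)) [601, -200, 93] (np.int64(364), np.int64(197)) [603, -200, 92] (np.int64(366), np.int
[... 1018 characters left out ...]
43 [ 587. -134.  163.] [ 586. -133.  162.]
(np.int64(234), np.int64(280)) [600, -204, 90] (np.int64(234), np.int64(279)) [598, -202, 90] (np.int64(235), np.int64(280)) [601, -202, 89] (np.int64(234), np.int64(281)) [602, -205, 89] (np.int64(236), np.int64(280)) [603, -200, 89] (np.int64(233), np.int64(282)) [602, -208, 89] (np.int64(236), np.int64(281)) [604, -202, 89] (np.int64(234), np.int64(282)) [603, -206, 89] (np.int64(235), np.int64(282)) [605, -205, 88] (np.int64(237), np.int64(281)) [606, -200, 88] (np.int64(237), np.int64(279)) [602, -197, 88] (np.int64(236), np.int64(282)) [606, -203, 88] (np.int64(237), np.int64(280)) [603, -198, 88] (np.int64(238), np.int64(281)) [607, -198, 87]
```

View pics/crop0.png

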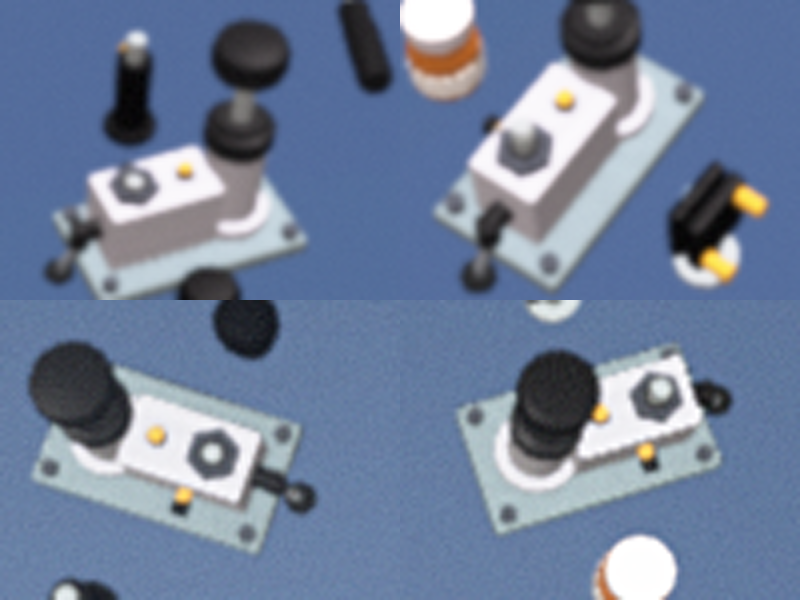

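The left pump at (553,195) is pump_a: its pin is flush, while the right pump's pin top is at about 90 mm. I'm moving above the left knob with the fingers shut.

{"api": "send_rows", "payload": {
  "targets": [
    {"gripper": 1, "x": 3.4, "y": 2.05},
    {"gripper": 1, "x": 3.4, "y": 2.05},
    {"gripper": 1, "x": 3.4, "y": 2.05},
    {"gripper": 1, "x": 3.4, "y": 2.05},
    {"gripper": 1, "x": 3.4, "y": 2.05}
  ]
}}

```text
$.targets[0]: bad value
```

{"api": "send_rows", "payload": {
  "targets": [
    {"gripper": 1, "x": 3.4, "y": 2.05},
    {"gripper": 1, "x": 3.4, "y": 2.05},
    {"gripper": 1, "x": 3.4, "y": 2.05},
    {"gripper": 1, "x": 3.4, "y": 2.05},
    {"gripper": 1, "x": 3.4, "y": 2.05}
  ]
}}

```text
$.targets[0]: bad value
```

{"api": "send_rows", "payload": {
  "targets": [
    {"gripper": 1, "x": 3.4, "y": 2.05},
    {"gripper": 1, "x": 3.4, "y": 2.05},
    {"gripper": 1, "x": 3.4, "y": 2.05},
    {"gripper": 1, "x": 3.4, "y": 2.05},
    {"gripper": 1}
  ]
}}

```text
$.targets[0]: bad value
```

{"api": "send_rows", "payload": {
  "targets": [
    {"gripper": 1, "x": 3.4, "y": 2.05, "z": 0, "ax": 0, "ay": 0, "az": 0},
    {"gripper": 1, "x": 3.4, "y": 2.05, "z": 0, "ax": 0, "ay": 0, "az": 0},
    {"gripper": 1, "x": 3.4, "y": 2.05, "z": 0, "ax": 0, "ay": 0, "az": 0},
    {"gripper": 1, "x": 3.4, "y": 2.05, "z": 0, "ax": 0, "ay": 0, "az": 0},
    {"gripper": 1, "x": 3.4, "y": 2.05, "z": 0, "ax": 0, "ay": 0, "az": 0}
  ]
}}

```text
clock: 0.82
position: [302.6, 457.7, 231.5]
ee_rot: [0.991, -0.133, 0.0, -0.0]
contact_force: [1.5, 1.3, 0.7]
gripper_width: 25.7
grasp_force: 0.0
```

{"api": "send_rows", "payload": {
  "targets": [
    {"gripper": 1, "x": 3.4, "y": 2.05, "z": 0, "ax": 0, "ay": 0, "az": 0},
    {"gripper": 1, "x": 3.4, "y": 2.05, "z": 0, "ax": 0, "ay": 0, "az": 0},
    {"gripper": 1, "x": 3.4, "y": 2.05, "z": 0, "ax": 0, "ay": 0, "az": 0},
    {"gripper": 1, "x": 3.4, "y": 2.05, "z": 0, "ax": 0, "ay": 0, "az": 0},
    {"gripper": 1, "x": 3.4, "y": 2.05, "z": 0, "ax": 0, "ay": 0, "az": 0}
  ]
}}

```text
clock: 1.23
position: [439.7, 313.9, 231.7]
ee_rot: [0.991, -0.133, 0.0, -0.0]
contact_force: [0.3, 0.7, 0.1]
gripper_width: 0.0
grasp_force: 0.0
```

{"api": "send_rows", "payload": {
  "targets": [
    {"gripper": 1, "x": 3.4, "y": 2.05, "z": 0, "ax": 0, "ay": 0, "az": 0},
    {"gripper": 1, "x": 3.4, "y": 2.05, "z": 0, "ax": 0, "ay": 0, "az": 0},
    {"gripper": 1, "x": 3.4, "y": 2.05, "z": 0, "ax": 0, "ay": 0, "az": 0},
    {"gripper": 1, "x": 3.4, "y": 2.05, "z": 0, "ax": 0, "ay": 0, "az": 0},
    {"gripper": 1, "x": 0, "y": 0, "z": 0, "ax": 0, "ay": 0, "az": 0}
  ]
}}

```text
clock: 1.65
position: [551.7, 196.0, 230.9]
ee_rot: [0.991, -0.136, 0.0, 0.001]
contact_force: [0.0, 1.4, 0.1]
gripper_width: 0.1
grasp_force: 0.0
```

{"api": "send_rows", "payload": {
  "targets": [
    {"gripper": 1, "x": 0, "y": 0, "z": 3, "ax": 0, "ay": 0, "az": 0},
    {"gripper": 1, "x": 0, "y": 0, "z": 3, "ax": 0, "ay": 0, "az": 0},
    {"gripper": 1, "x": 0, "y": 0, "z": 0, "ax": 0, "ay": 0, "az": 0}
  ]
}}

```text
clock: 1.9
position: [545.3, 198.8, 165.8]
ee_rot: [0.991, -0.134, -0.004, 0.003]
contact_force: [-0.5, 0.1, -1.9]
gripper_width: -0.1
grasp_force: 0.0
```

```bash
python3 - <<'E'
from h import *
S,_=snap('scene','scene1');T,_=snap('top','top1')
z=lambda i,u,v:cv2.resize(i[v:v+75,u:u+100],(400,300),interpolation=cv2.INTER_CUBIC)
cv2.imwrite('pics/crop1.png',np.hstack([z(S,285,120),z(T,165,190)])[:,:,::-1])
E
```

```text
(no output)
```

View pics/crop1.png

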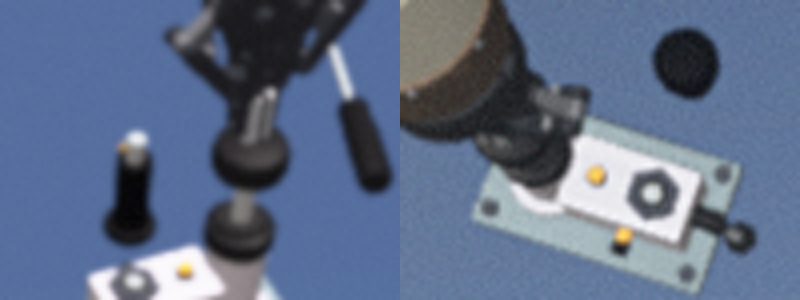

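The fingertips stand on the middle of the knob, at about (262,140) in the left crop. I'll check that the arm has settled.

```bash
python3 - <<'E'
from h import *
s=arm.read_state(); print(s['clock'],np.round(s['position'],1),np.round(s['contact_force'],1))
E
```

```text
2.0 [548.1 200.4 171.2] [0.1 0.1 0.5]
```

{"api": "send_rows", "payload": {
  "targets": [
    {"gripper": 1, "x": 0.5, "y": 0.3, "z": 0, "ax": 0, "ay": 0, "az": 0},
    {"gripper": 1, "x": 0, "y": 0, "z": 1.0, "ax": 0, "ay": 0, "az": 0},
    {"gripper": 1, "x": 0, "y": 0, "z": 1.0, "ax": 0, "ay": 0, "az": 0},
    {"gripper": 1, "x": 0, "y": 0, "z": 0.9, "ax": 0, "ay": 0, "az": 0},
    {"gripper": 1, "x": 0, "y": 0, "z": 0, "ax": 0, "ay": 0, "az": 0}
  ]
}}

```text
clock: 2.42
position: [554.7, 197.4, 143.6]
ee_rot: [0.991, -0.132, 0.003, -0.002]
contact_force: [1.4, 0.8, 8.3]
gripper_width: 0.2
grasp_force: 4.0
```

{"api": "send_rows", "payload": {
  "targets": [
    {"gripper": 1, "x": 0, "y": 0, "z": 0, "ax": 0, "ay": 0, "az": 0},
    {"gripper": 1, "x": 0, "y": 0, "z": 0, "ax": 0, "ay": 0, "az": 0}
  ]
}}

```text
clock: 2.58
position: [554.7, 197.4, 145.0]
ee_rot: [0.991, -0.132, 0.003, -0.002]
contact_force: [1.0, -0.9, 7.5]
gripper_width: -0.3
grasp_force: 3.9
```

{"api": "send_rows", "payload": {
  "targets": [
    {"gripper": 1, "x": 0, "y": 0, "z": 0.6, "ax": 0, "ay": 0, "az": 0},
    {"gripper": 1, "x": 0, "y": 0, "z": 0, "ax": 0, "ay": 0, "az": 0},
    {"gripper": 1, "x": 0, "y": 0, "z": 0, "ax": 0, "ay": 0, "az": 0}
  ]
}}

```text
clock: 2.83
position: [554.7, 197.4, 140.1]
ee_rot: [0.991, -0.132, 0.003, -0.002]
contact_force: [-0.5, -1.1, 11.1]
gripper_width: -0.1
grasp_force: 5.8
```

{"api": "send_rows", "payload": {
  "targets": [
    {"gripper": 1, "x": 0, "y": 0, "z": -1.8, "ax": 0, "ay": 0, "az": 0},
    {"gripper": 1, "x": 0, "y": 0, "z": -1.8, "ax": 0, "ay": 0, "az": 0},
    {"gripper": 1, "x": 0, "y": 0, "z": 0, "ax": 0, "ay": 0, "az": 0},
    {"gripper": 1, "x": 0, "y": 0, "z": 0, "ax": 0, "ay": 0, "az": 0},
    {"gripper": 1, "x": 0, "y": 0, "z": 0, "ax": 0, "ay": 0, "az": 0}
  ]
}}

```text
clock: 3.25
position: [551.5, 196.1, 171.5]
ee_rot: [0.991, -0.133, -0.001, 0.0]
contact_force: [0.4, 0.5, -0.1]
gripper_width: 0.1
grasp_force: 0.0
```

```bash
cat > pin.py <<'E'
from h import *
import sys
for n in('scene','top'):
    im,d=snap(n,n+sys.argv[1]); W=world(n,d)
    for nm,k in(('A',(530,126)),('B',(606,-202))):
        r=np.hypot(W[...,0]-k[0],W[...,1]-k[1]); m=(r<14)
        z=W[m][:,2]; print(n,nm,np.round(np.sort(z)[::-1][:24:4],1), np.round(W[m][np.argsort(-z)[:10]].mean(0)))
    m=(np.hypot(W[...,0]-553,W[...,1]-195)<22)&(W[...,2]<168)&(W[...,2]>120); print('knob z',np.round(np.median(W[m][:,2]),1),m.sum())
s=arm.read_state(); print(s['clock'],np.round(s['position'],1),np.round(s['contact_force'],1))
E
python3 pin.py 2
```

```text
scene A [262.   72.2  71.3  70.4  69.7  68.3] [528. 133. 129.]
scene B [90.4 89.1 88.2 87.5 87.  85.8] [ 604. -202.   89.]
knob z 161.9 227
top A [265.3  76.9  76.   74.6  73.1  72.6] [529. 132. 132.]
top B [93.  92.2 90.8 89.8 88.5 86.3] [ 605. -203.   92.]
knob z 164.6 108
3.35 [551.4 196.  171. ] [ 0.6  0.5 -0.3]
```

{"api": "send_rows", "payload": {
  "targets": [
    {"gripper": 1, "x": 0, "y": 0, "z": 1.2, "ax": 0, "ay": 0, "az": 0},
    {"gripper": 1, "x": 0, "y": 0, "z": 1.2, "ax": 0, "ay": 0, "az": 0},
    {"gripper": 1, "x": 0, "y": 0, "z": 1.1, "ax": 0, "ay": 0, "az": 0},
    {"gripper": 1, "x": 0, "y": 0, "z": 0, "ax": 0, "ay": 0, "az": 0},
    {"gripper": 1, "x": 0, "y": 0, "z": 0, "ax": 0, "ay": 0, "az": 0}
  ]
}}

```text
clock: 3.77
position: [553.4, 196.7, 140.1]
ee_rot: [0.991, -0.132, 0.002, -0.0]
contact_force: [-3.7, -0.4, 13.5]
gripper_width: -0.3
grasp_force: 6.9
```

{"api": "send_rows", "payload": {
  "targets": [
    {"gripper": 1, "x": 0, "y": 0, "z": -1.8, "ax": 0, "ay": 0, "az": 0},
    {"gripper": 1, "x": 0, "y": 0, "z": -1.7, "ax": 0, "ay": 0, "az": 0},
    {"gripper": 1, "x": 0, "y": 0, "z": 0, "ax": 0, "ay": 0, "az": 0},
    {"gripper": 1, "x": 0, "y": 0, "z": 0, "ax": 0, "ay": 0, "az": 0},
    {"gripper": 1, "x": 0, "y": 0, "z": 0, "ax": 0, "ay": 0, "az": 0}
  ]
}}

```text
clock: 4.18
position: [551.4, 195.9, 170.9]
ee_rot: [0.991, -0.133, -0.001, 0.001]
contact_force: [-0.8, -0.3, -0.4]
gripper_width: 0.1
grasp_force: 0.0
```

{"api": "send_rows", "payload": {
  "targets": [
    {"gripper": 1, "x": 0, "y": 0, "z": 1.2, "ax": 0, "ay": 0, "az": 0},
    {"gripper": 1, "x": 0, "y": 0, "z": 1.2, "ax": 0, "ay": 0, "az": 0},
    {"gripper": 1, "x": 0, "y": 0, "z": 1.1, "ax": 0, "ay": 0, "az": 0},
    {"gripper": 1, "x": 0, "y": 0, "z": 0, "ax": 0, "ay": 0, "az": 0},
    {"gripper": 1, "x": 0, "y": 0, "z": 0, "ax": 0, "ay": 0, "az": 0}
  ]
}}

```text
clock: 4.6
position: [553.1, 196.5, 140.0]
ee_rot: [0.991, -0.132, 0.001, 0.0]
contact_force: [-3.6, -0.5, 16.1]
gripper_width: -0.2
grasp_force: 8.2
```

{"api": "send_rows", "payload": {
  "targets": [
    {"gripper": 1, "x": 0, "y": 0, "z": -1.8, "ax": 0, "ay": 0, "az": 0},
    {"gripper": 1, "x": 0, "y": 0, "z": -1.7, "ax": 0, "ay": 0, "az": 0},
    {"gripper": 1, "x": 0, "y": 0, "z": 0, "ax": 0, "ay": 0, "az": 0},
    {"gripper": 1, "x": 0, "y": 0, "z": 0, "ax": 0, "ay": 0, "az": 0},
    {"gripper": 1, "x": 0, "y": 0, "z": 0, "ax": 0, "ay": 0, "az": 0}
  ]
}}

```text
clock: 5.02
position: [551.2, 195.8, 170.4]
ee_rot: [0.991, -0.133, -0.001, 0.001]
contact_force: [0.2, -0.8, -0.6]
gripper_width: -0.0
grasp_force: 0.0
```

```bash
python3 pin.py 3
```

```text
scene A [262.   78.8  76.9  76.   74.8  71.6] [527. 132. 115.]
scene B [91.3 89.3 88.  87.3 86.6 85.7] [ 602. -202.   89.]
knob z 162.0 229
top A [264.8  82.4  81.7  79.7  79.1  77.8] [530. 133. 154.]
top B [92.4 91.  90.  89.2 87.2 84.6] [ 607. -203.   91.]
knob z 164.8 113
5.1167 [551.4 195.8 170.4] [-0.5 -0.4  0.1]
```

{"api": "send_rows", "payload": {
  "targets": [
    {"gripper": 1, "x": 0, "y": 0, "z": 1.2, "ax": 0, "ay": 0, "az": 0},
    {"gripper": 1, "x": 0, "y": 0, "z": 1.2, "ax": 0, "ay": 0, "az": 0},
    {"gripper": 1, "x": 0, "y": 0, "z": 1.0, "ax": 0, "ay": 0, "az": 0},
    {"gripper": 1, "x": 0, "y": 0, "z": 0, "ax": 0, "ay": 0, "az": 0},
    {"gripper": 1, "x": 0, "y": 0, "z": 0, "ax": 0, "ay": 0, "az": 0}
  ]
}}

```text
clock: 5.53
position: [553.2, 196.6, 140.1]
ee_rot: [0.991, -0.132, 0.001, -0.0]
contact_force: [-1.7, -0.7, 10.6]
gripper_width: -0.3
grasp_force: 5.1
```

{"api": "send_rows", "payload": {
  "targets": [
    {"gripper": 1, "x": 0, "y": 0, "z": -1.8, "ax": 0, "ay": 0, "az": 0},
    {"gripper": 1, "x": 0, "y": 0, "z": -1.7, "ax": 0, "ay": 0, "az": 0},
    {"gripper": 1, "x": 0, "y": 0, "z": 0, "ax": 0, "ay": 0, "az": 0},
    {"gripper": 1, "x": 0, "y": 0, "z": 0, "ax": 0, "ay": 0, "az": 0},
    {"gripper": 1, "x": 0, "y": 0, "z": 0, "ax": 0, "ay": 0, "az": 0}
  ]
}}

```text
clock: 5.95
position: [551.5, 195.9, 171.8]
ee_rot: [0.991, -0.133, -0.001, 0.001]
contact_force: [-0.1, -0.2, 0.2]
gripper_width: -0.0
grasp_force: 0.0
```

{"api": "send_rows", "payload": {
  "targets": [
    {"gripper": 1, "x": 0, "y": 0, "z": 1.2, "ax": 0, "ay": 0, "az": 0},
    {"gripper": 1, "x": 0, "y": 0, "z": 1.2, "ax": 0, "ay": 0, "az": 0},
    {"gripper": 1, "x": 0, "y": 0, "z": 1.1, "ax": 0, "ay": 0, "az": 0},
    {"gripper": 1, "x": 0, "y": 0, "z": 0, "ax": 0, "ay": 0, "az": 0},
    {"gripper": 1, "x": 0, "y": 0, "z": 0, "ax": 0, "ay": 0, "az": 0}
  ]
}}

```text
clock: 6.37
position: [553.1, 196.5, 140.1]
ee_rot: [0.991, -0.132, 0.001, 0.0]
contact_force: [-2.6, -0.2, 12.2]
gripper_width: -0.1
grasp_force: 6.1
```

{"api": "send_rows", "payload": {
  "targets": [
    {"gripper": 1, "x": 0, "y": 0, "z": -1.8, "ax": 0, "ay": 0, "az": 0},
    {"gripper": 1, "x": 0, "y": 0, "z": -1.7, "ax": 0, "ay": 0, "az": 0},
    {"gripper": 1, "x": 0, "y": 0, "z": 0, "ax": 0, "ay": 0, "az": 0},
    {"gripper": 1, "x": 0, "y": 0, "z": 0, "ax": 0, "ay": 0, "az": 0},
    {"gripper": 1, "x": 0, "y": 0, "z": 0, "ax": 0, "ay": 0, "az": 0}
  ]
}}

```text
clock: 6.78
position: [551.3, 195.8, 171.5]
ee_rot: [0.991, -0.133, -0.001, 0.001]
contact_force: [0.2, -0.0, -0.9]
gripper_width: -0.0
grasp_force: 0.0
```

{"api": "send_rows", "payload": {
  "targets": [
    {"gripper": 1, "x": 0, "y": 0, "z": 1.2, "ax": 0, "ay": 0, "az": 0},
    {"gripper": 1, "x": 0, "y": 0, "z": 1.2, "ax": 0, "ay": 0, "az": 0},
    {"gripper": 1, "x": 0, "y": 0, "z": 1.1, "ax": 0, "ay": 0, "az": 0},
    {"gripper": 1, "x": 0, "y": 0, "z": 0, "ax": 0, "ay": 0, "az": 0},
    {"gripper": 1, "x": 0, "y": 0, "z": 0, "ax": 0, "ay": 0, "az": 0}
  ]
}}

```text
clock: 7.2
position: [553.0, 196.5, 140.1]
ee_rot: [0.991, -0.132, 0.001, 0.0]
contact_force: [-2.9, -1.1, 12.4]
gripper_width: 0.2
grasp_force: 6.5
```

{"api": "send_rows", "payload": {
  "targets": [
    {"gripper": 1, "x": 0, "y": 0, "z": -1.8, "ax": 0, "ay": 0, "az": 0},
    {"gripper": 1, "x": 0, "y": 0, "z": -1.7, "ax": 0, "ay": 0, "az": 0},
    {"gripper": 1, "x": 0, "y": 0, "z": 0, "ax": 0, "ay": 0, "az": 0},
    {"gripper": 1, "x": 0, "y": 0, "z": 0, "ax": 0, "ay": 0, "az": 0},
    {"gripper": 1, "x": 0, "y": 0, "z": 0, "ax": 0, "ay": 0, "az": 0}
  ]
}}

```text
clock: 7.62
position: [551.2, 195.8, 171.4]
ee_rot: [0.991, -0.133, -0.002, 0.001]
contact_force: [-0.6, 0.1, -0.5]
gripper_width: 0.1
grasp_force: 0.0
```

```bash
python3 pin.py 4
```

```text
scene A [259.8  89.4  88.3  86.7  84.9  81.8] [528. 133. 140.]
scene B [90.4 89.3 88.4 87.4 86.6 86. ] [ 603. -202.   89.]
knob z 162.1 227
top A [267.3 261.6  93.8  90.9  90.3  89.2] [533. 134. 196.]
top B [94.4 91.6 90.6 89.4 88.1 85.2] [ 605. -202.   92.]
knob z 164.7 116
7.7167 [551.4 195.8 171.4] [-0.5 -0.1 -0.1]
```

The pin is level with the other one's or within a millimetre or so. I'll add one more stroke to be sure, since extra strokes do nothing once the pin is fully out, then clear the arm.

{"api": "send_rows", "payload": {
  "targets": [
    {"gripper": 1, "x": 0, "y": 0, "z": 1.2, "ax": 0, "ay": 0, "az": 0},
    {"gripper": 1, "x": 0, "y": 0, "z": 1.2, "ax": 0, "ay": 0, "az": 0},
    {"gripper": 1, "x": 0, "y": 0, "z": 1.1, "ax": 0, "ay": 0, "az": 0},
    {"gripper": 1, "x": 0, "y": 0, "z": 0, "ax": 0, "ay": 0, "az": 0},
    {"gripper": 1, "x": 0, "y": 0, "z": 0, "ax": 0, "ay": 0, "az": 0}
  ]
}}

```text
clock: 8.13
position: [553.2, 196.6, 140.1]
ee_rot: [0.991, -0.132, 0.001, -0.0]
contact_force: [-1.7, 0.0, 11.1]
gripper_width: -0.3
grasp_force: 5.1
```

{"api": "send_rows", "payload": {
  "targets": [
    {"gripper": 1, "x": 0, "y": 0, "z": -1.8, "ax": 0, "ay": 0, "az": 0},
    {"gripper": 1, "x": 0, "y": 0, "z": -1.8, "ax": 0, "ay": 0, "az": 0},
    {"gripper": 1, "x": 0, "y": 0, "z": -3, "ax": 0, "ay": 0, "az": 0},
    {"gripper": 1, "x": 0, "y": 0, "z": -4, "ax": 0, "ay": 0, "az": 0},
    {"gripper": 1, "x": 0, "y": 0, "z": 0, "ax": 0, "ay": 0, "az": 0}
  ]
}}

```text
clock: 8.55
position: [555.9, 197.5, 251.8]
ee_rot: [0.991, -0.132, 0.006, -0.003]
contact_force: [0.8, 0.5, 1.5]
gripper_width: -0.0
grasp_force: 0.0
```

{"api": "send_rows", "payload": {
  "targets": [
    {"gripper": 1, "x": -3, "y": -2, "z": 0, "ax": 0, "ay": 0, "az": 0},
    {"gripper": 1, "x": -3, "y": -2, "z": 0, "ax": 0, "ay": 0, "az": 0},
    {"gripper": 1, "x": -3, "y": -2, "z": 0, "ax": 0, "ay": 0, "az": 0},
    {"gripper": 1, "x": -3, "y": -2, "z": 0, "ax": 0, "ay": 0, "az": 0},
    {"gripper": 1, "x": 0, "y": 0, "z": 0, "ax": 0, "ay": 0, "az": 0}
  ]
}}

```text
clock: 8.97
position: [454.5, 308.3, 243.3]
ee_rot: [0.991, -0.13, -0.001, 0.0]
contact_force: [-0.3, -1.3, 0.5]
gripper_width: 0.0
grasp_force: 0.0
```

```bash
python3 pin.py 5; python3 - <<'E'
from h import *
S=cv2.imread('pics/scene5.png');T=cv2.imread('pics/top5.png')
z=lambda i,u,v:cv2.resize(i[v:v+75,u:u+100],(400,300),interpolation=cv2.INTER_CUBIC)
cv2.imwrite('pics/crop5.png',np.vstack([np.hstack([z(S,285,145),z(S,205,250)]),np.hstack([z(T,175,200),z(T,300,175)])]))
E
```

```text
scene A [90.  88.8 88.5 87.1 83.8 81.6] [526. 130.  89.]
scene B [90.  89.1 87.7 87.3 87.  85.8] [ 602. -202.   89.]
knob z 162.6 265
top A [92.1 90.8 89.4 88.8 87.6 86. ] [529. 127.  91.]
top B [94.3 92.1 91.1 90.2 88.7 83.3] [ 605. -203.   92.]
knob z 165.2 283
9.0667 [456.5 305.9 243.4] [-0.3  0.8  0.5]
```

View pics/crop5.png

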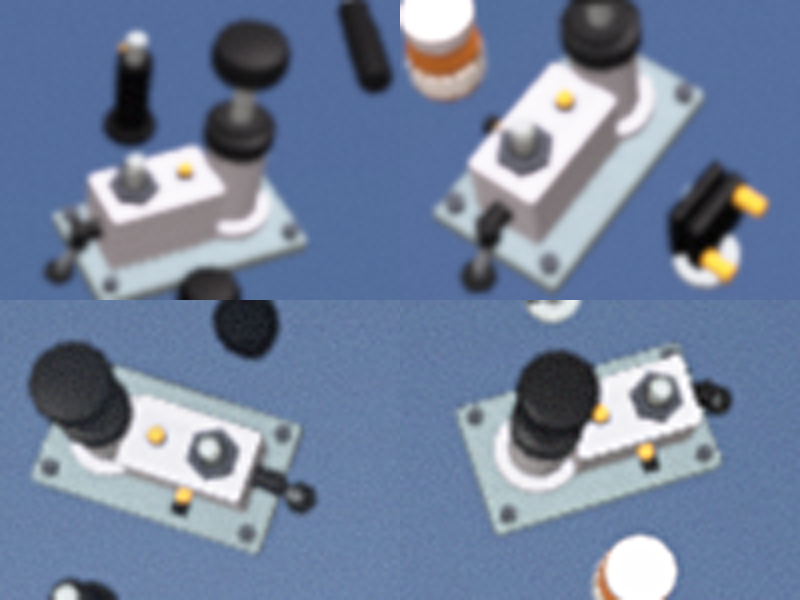

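Both pins now stand equally far out (pump_a's at about (132,170) in the upper left crop), the knob is back up and nothing has been disturbed.

```bash
python3 -c "
from bench import arm
print(arm.job_done())"
```

```text
the job is handed in; nothing more can be done
None
```

The sunken pin was on the left pump; seven full strokes brought it level with the other pump's pin (both tops about 89 mm), and I handed the job in at about 9 s with the plunger up, the arm clear and nothing else touched.

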